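# Change the cutter on a moulder arbor

### The job

Change the cutter on the upright arbor: the rounding-over cutter is to run there now, raised on the low ring, in place of the straight cutter, so in the end the arbor carries the low ring at the bottom, the rounding-over cutter on it and the top collar over both, all seated flat with the hubs up. The straight cutter goes, hub up, onto the wooden stand that the rounding-over cutter leaves; use the rubber mat to put things down on the way. Leave the grooving cutter on its stand and the tall sleeve where it lies.

Things in the scene. Friction and masses are not known exactly. Their poses are not given: they have to be found in the camera images.
- arbor_stand: Fixed bench stand with an upright steel arbor: grey round foot 116 mm across, steel flange 52 mm across whose flat top (the seat) is 55 mm above the bench, and above it the plain shaft, 16 mm diameter up to 99 mm, then tapering to a 7 mm nose at 111 mm. Origin on the arbor's axis at bench height, z up. At the start it carries the straight cutter on the seat and the top collar on that.
- cutter_stand_1: Fixed wooden cutter stand: square block 80x80x16 mm with an upright 15 mm dowel in its middle that reaches 50 mm above the bench, tapering over the last 8 mm. Origin on the dowel's axis at bench height. At the start it carries either the rounding-over cutter or the grooving cutter, which rests on the block (16 mm high).
- cutter_stand_2: The second wooden cutter stand, the same as the first; it carries the other one of these two cutters.
- mat: Fixed black rubber mat 110 (x) x 230 (y) x 3 mm lying on the bench, empty at the start, the place to put things down for a while; two cutters fit on it 60 mm to either side of its middle along its long (y) axis. Origin at the middle of its underside.
- straight_cutter: Loose steel cutter, 0.28 kg: a round drum 56 mm across and 14 mm high with two straight knives, half a turn apart, that reach 67 mm across; above the drum the plain round hub, 40 mm diameter, from 14 to 26 mm (grip here, at any yaw). Through bore 20 mm. Origin on the bore's axis at its underside, z towards the hub. At the start on the arbor's seat.
- rounding_cutter: Loose steel cutter, 0.25 kg: a three-armed star 69 mm across and 14 mm high, the arms' edges hollowed to round over an edge; above it the plain round hub, 40 mm diameter, from 14 to 26 mm (grip here). Through bore 20 mm. Origin on the bore's axis at its underside, z towards the hub. At the start on one of the wooden stands.
- grooving_cutter: Loose steel cutter, 0.25 kg: a thin disc 62 mm across and 7 mm high with twelve small teeth round its rim, with a 40 mm hub up to 26 mm. Origin on the bore's axis at its underside. On the other wooden stand, where it must stay.
- top_collar: Loose stepped steel collar, 0.12 kg: foot 44 mm across and 5 mm high, above it the grip part 36 mm diameter up to 16 mm. Through bore 20 mm. Origin on the bore's axis at its underside, z up. At the start on top of the straight cutter, its underside 81 mm above the bench; at the end on top of the rounding-over cutter, 91 mm above the bench.
- low_ring: Loose flat steel ring, 46 mm across, 10 mm high, bore 20 mm, 0.10 kg, lying flat on the bench to one side of the mat. Origin on its axis at its underside.
- tall_sleeve: Loose narrow steel sleeve, 34 mm across, 28 mm high, bore 20 mm, standing upright on the bench on the other side of the mat. Not needed; must stay. Origin on its axis at its underside.
Things that resemble listed ones, but are neither listed nor needed, are in the scene too. Leave any orange look-alike of the low_ring alone.

How it is judged:
By the outcome, as a careful person would: the job done as asked, in the order asked, and still so for the second after the job is handed in, with the robot touching nothing.
It also fails if it takes over 120 s, if anything falls off the work surface, if the arm or the gripper's body presses on something with over 40 N, if the wrist force passes 120 N, or if a joint passes its speed limit or range.

### The arm

A 6-joint arm with a two-finger parallel gripper is mounted at the origin on a cart in front of the work surface, level with it; the furniture and walls round the work are solid. World frame = base frame: x ahead of the robot, y to its left, z up, the work surface at z = 0. Lengths are in m, angles in rad, forces in N, time in s.
With the tool pointing down it reaches from about 0.375 to 0.9 m from the base axis. Payload 3.1 kg.
Tool frame: the origin (TCP) lies between the finger pads; the fingertips stand 8 mm ahead of it and the grasp point (between the pads) lies 11 mm behind it (r.nose_length is the distance from the TCP to the fingertips, in m); z points along the fingers, y is the line along which they close (so a half turn about z gives the same grasp; the last joint's range is limited). The gripper opens to 87 mm and grips with 3 to 60 N. Pads are 19 mm wide; open, the fingers measure 117 mm over their backs; the gripper's body (75 mm by 190 mm) begins 51 mm behind the grasp point.
Start: joints at [-1.286, 0.527, 1.433, -0, 1.181, -0.178], TCP at [0.279, -0.559, 0.231] pointing down, gripper open.
Joint ranges: [-3.08, 3.08], [-0.75, 2.2], [0.22, 2.44], [-1.43, 4.57], [0, 2.65], [-2.85, 2.85]. Speed limits (rad/s): [2.79, 2.79, 3.14, 3.14, 3.14, 3.14].

### API

Orientations are given as a unit quaternion [x, y, z, w].
In Python, from bench import status, vision, r gives the robot as it stands.
- The arm moves only by the tool move_arm, never from a script. Its argument "rows" is a list that holds one entry, the list of rows, each a list of 5 numbers: the shift along the tool's x, y, z in units of 0.5 m (1.0 is 0.5 m), then the turn about the tool's z in units of pi rad (1.0 is pi rad), then the closure, from -1 (fully open) to 1 (shut). A call has exactly 10 rows; each row is the pose to reach, as a shift and turn from the pose commanded when the call began, along the tool's axes at that moment, turning the shorter way round; what a row does not reach only later rows make up. A row lasts 1/8 s, in which the tool goes at most 62.5 mm and 10.7 degrees, less where a joint would pass 70% of its speed; a pose out of reach is approached as far as the arm can. A call with a number of a shift or a turn outside -1 to 1 is refused whole. A call with a gripper value outside its range is refused whole. The fingers move at their own pace and stop on an object; the grip force is fixed at half the most. Time passes only in rows, so rows that repeat a pose let the fingers close, or fill a call up. It gives the time, the measured TCP pose, the force, the opening and the grip force at its end, in the units of the state.
- status.observe(): the state, without advancing time (a new reading comes with each control period).
- vision.read_camera(name): name is "scene" or "top"; returns the picture (420x560x3 uint8, red, green, blue); there is no depth.
- vision.camera_model(name): a dict with "fx", "fy", "cx", "cy" (pixels), "cam_to_world" (4x4, takes a point from camera to world coordinates). Camera axes: x right, y up, looking along -z (the intrinsics and any distortion apply to the point x, -y, -z); pixel columns grow to the right and rows downward; lengths in m; the calibration is good to about 2 mm. A picture is of the moment at which its call begins. camera_model takes no time and is no camera call.
- r.close_job(): hands the job in; it is judged then, once.
The state is a dict: "time_s": time; "joint_positions": joint angles; "qvel": joint speeds; "effort": joint torques, N m; "tool_pos": TCP position; "orientation": TCP orientation; "force": force on the tool from outside, world axes, zero at the start; "moment": the same for the moment, N m; "grip_width": opening from 0.0 (shut) to 1.0 (fully open); "grasp_force": force on a finger pad.
Only numpy, scipy, OpenCV 4.12 (cv2) and the standard library are available. Lean on these libraries where they do the work, as an engineer would, in place of code of your own. Each camera call takes 0.05 s, during which the arm holds its last target. There are 200 camera calls.

## Working session

There is one attempt and no reset: what is moved stays moved. The work goes in short steps, Python scripts to look and compute and a tool call to move; the robot and the scene stay as the last step left them, time stands still between calls to the robot, and variables do not carry over. Pictures are saved under pics/ and viewed, at most 16 in all, crops included, and the job is handed in when it is done.

Besides the shell and the picture viewer there is one more tool, called after "Emit:" by a JSON object that holds its "op" and its "data". move_arm: Moves the arm, as the interface text tells. Its arguments: {"type":"object","properties":{"rows":{"type":"array"}},"required":["rows"]}

```bash
mkdir -p pics; ls
python3 - <<'E'
from bench import status, vision, r
import cv2
print(status.observe())
for n in("scene","top"):
    cv2.imwrite(f"pics/{n}0.png",vision.read_camera(n)[:,:,::-1])
    print(n,vision.camera_model(n))
E
```

```text
pics
{'time_s': 0.0, 'joint_positions': array([-1.28652426e+00,  5.28497538e-01,  1.43387666e+00, -1.80722043e-05,
        1.18139372e+00, -1.78486593e-01]), 'qvel': array([-0.00063801, -0.00024811,  0.00253743,  0.00057145,  0.00042497,
        0.00087722]), 'effort': array([-1.69500527e-04, -4.40044606e+01, -1.76592457e+01,  6.33007963e-02,
        5.82660839e-02, -1.54763766e-04]), 'tool_pos': array([ 0.27884007, -0.55856366,  0.2295605 ]), 'orientation': array([ 9.73349648e-01,  2.29323525e-01, -6.58452648e-05, -1.08567014e-03]), 'force': array([0.79670706, 0.3568269 , 0.62662276]), 'moment': array([-0.01265249, -0.01445031, -0.01041611]), 'grasp_force': 0.0, 'grip_width': 0.996920294907384}
scene {'fx': 484.519757185533, 'fy': 484.519757185533, 'cx': 277.4069001665519, 'cy': 214.23625001806263, 'cam_to_world': array([[-0.52920642,  0.41861484, -0.73803941, -0.212919  ],
       [-0.84832701, -0.24382949,  0.46998772,  0.45894554],
       [ 0.01678806,  0.87481929,  0.48415841,  0.55240577],
       [ 0.        ,  0.        ,  0.        ,  1.        ]])}
top {'fx': 396.84318460316456, 'fy': 396.84318460316456, 'cx': 278.67351899029, 'cy': 213.0253692022762, 'cam_to_world': array([[-0.01598406,  0.99772008, -0.06556799,  0.45336267],
       [-0.99979984, -0.01515932,  0.01305671,  0.00160584],
       [ 0.01203297,  0.06576356,  0.99776268,  0.93705481],
       [ 0.        ,  0.        ,  0.        ,  1.        ]])}
```

View pics/scene0.png

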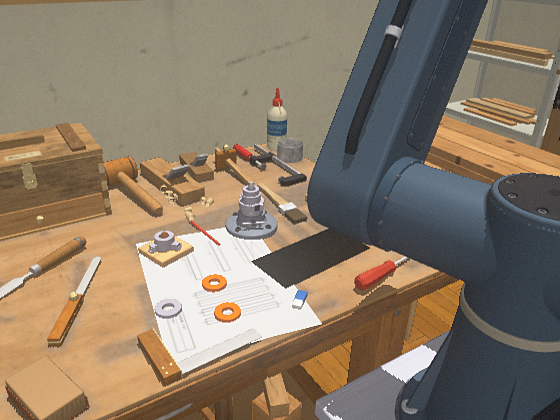

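View pics/top0.png

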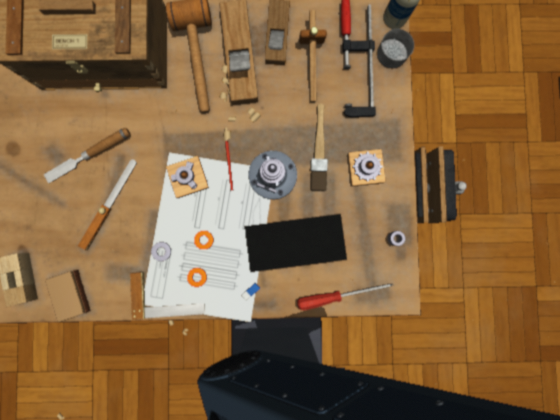

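Scene view: arbor at (251,205), star cutter on a stand at (166,243), steel ring at (168,308), mat at (315,255). Top view: arbor (272,172), star/rounding cutter (186,176) on the left stand, grooving cutter (368,165) on the right one, steel ring (162,252), orange look-alikes (204,240) and (197,277), mat (296,242), sleeve (397,238). I'll enlarge the relevant parts next.

Run:
```python
import cv2,numpy as np
t=cv2.imread("pics/top0.png");s=cv2.imread("pics/scene0.png")
def c(im,x,y,w=33,k=6):
    p=cv2.resize(im[y-w:y+w,x-w:x+w],None,fx=k,fy=k,interpolation=cv2.INTER_CUBIC)
    cv2.putText(p,f"{x-w},{y-w}",(3,14),0,.5,(0,0,255),1);return p[:, :390]
m=np.vstack([np.hstack([c(t,272,172,22,12)[:264,:264] if 0 else c(t,272,175,22,12)[:,:264*2][:264,:264] if 0 else cv2.resize(c(t,x,y,r),(264,264)) for x,y,r in((272,175,28),(186,177,28),(162,252,28))]),
 np.hstack([cv2.resize(c(s,x,y,r),(264,264)) for x,y,r in((251,208,33),(166,243,33),(168,308,33))])])
cv2.imwrite("pics/crops0.png",m)
```

```text
(no output)
```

View pics/crops0.png

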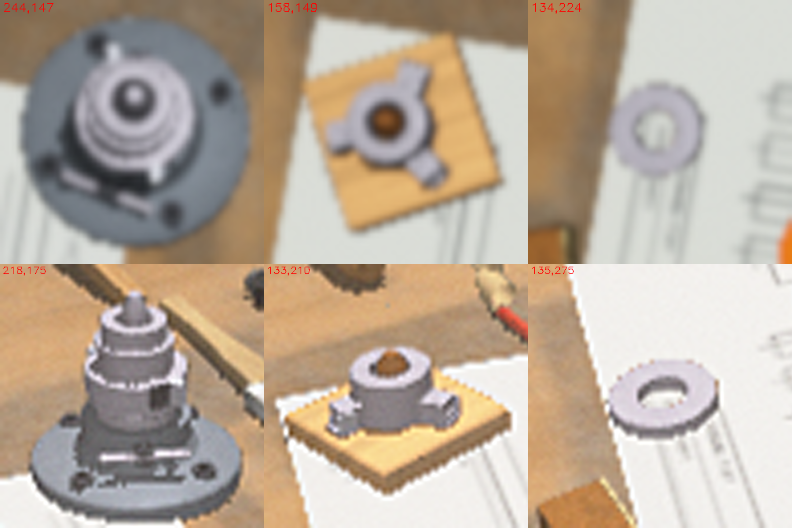

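The crops show, in the top view, the nose at ≈(272.4,167.6), the rounding cutter's hub at ≈(184.3,175.1) and the ring at ≈(161.2,251.4). In the scene view the nose is at ≈(252,183), the hub top at ≈(164,240) and the ring at ≈(169,308). Next I'll fit these with masks and triangulate.

Run:
```python
import cv2,numpy as np
t=cv2.imread("pics/top0.png");s=cv2.imread("pics/scene0.png")
for n,im,pts in(("top",t,{"ringface":(155,252),"paper":(185,290),"hub":(178,179),"foot":(255,190),"collar":(280,178),"dowel":(184,174),"nose":(272,167),"wood":(195,190),"mat":(296,242),"orange":(196,240)}),
 ("sc",s,{"ring":(158,308),"paper":(220,285),"hubtop":(157,240),"hubside":(160,252),"dowel":(164,236),"colltop":(244,191),"nose":(252,184),"foot":(232,225)})):
  for k,(x,y) in pts.items(): print(n,k,im[y,x],cv2.cvtColor(im[y:y+1,x:x+1],cv2.COLOR_BGR2HSV)[0,0])
```

```text
top ringface [184 173 177] [131  15 184]
top paper [213 220 217] [ 43   8 220]
top hub [182 172 175] [129  14 182]
top foot [127 120 114] [106  26 127]
top collar [209 198 201] [128  13 209]
top dowel [ 40  81 130] [ 14 177 130]
top nose [193 182 186] [131  15 193]
top wood [101 160 205] [ 17 129 205]
top mat [24 25 25] [30 10 25]
top orange [ 23 127 232] [ 15 230 232]
sc ring [220 210 219] [147  12 220]
sc paper [ 56 151 253] [ 14 199 253]
sc hubtop [152 149 157] [169  13 157]
sc hubside [ 94 138 183] [ 15 124 183]
sc dowel [ 64 103 149] [ 14 145 149]
sc colltop [111 106 112] [155  14 112]
sc nose [157 151 155] [140  10 157]
sc foot [172 162 162] [120  15 172]
```

```bash
cat > geo.py <<'E'
import cv2,numpy as np
from bench import vision
CM={n:vision.camera_model(n) for n in("top","scene")}
def ray(n,p):
    c=CM[n];M=np.array(c["cam_to_world"]);d=M[:3,:3]@np.array([(p[0]-c["cx"])/c["fx"],-(p[1]-c["cy"])/c["fy"],-1]);return M[:3,3],d/np.linalg.norm(d)
def at(n,p,z):
    o,d=ray(n,p);return o+d*(z-o[2])/d[2]
def tri(pt,ps):
    o1,d1=ray("top",pt);o2,d2=ray("scene",ps);a=np.linalg.lstsq(np.c_[d1,-d2],o2-o1,rcond=None)[0]
    p,q=o1+a[0]*d1,o2+a[1]*d2;return (p+q)/2,np.linalg.norm(p-q)
def proj(n,P):
    c=CM[n];M=np.linalg.inv(np.array(c["cam_to_world"]));q=M[:3,:3]@P+M[:3,3];return c["cx"]+c["fx"]*q[0]/-q[2],c["cy"]-c["fy"]*q[1]/-q[2]
def steel(im,box):
    x,y,w,h=box;m=np.zeros(im.shape[:2],np.uint8);i=im.astype(int)
    m[y:y+h,x:x+w]=(((i[...,0]-i[...,1])>=4)&(i[...,1]>90)&(abs(i[...,2]-i[...,1])<15)).astype(np.uint8)[y:y+h,x:x+w]*255
    return m
def ells(m,amin=15):
    cs,hh=cv2.findContours(m,cv2.RETR_CCOMP,cv2.CHAIN_APPROX_NONE)
    return [(("hole" if hh[0][i][3]>=0 else "out"),cv2.fitEllipse(c),cv2.contourArea(c)) for i,c in enumerate(cs) if len(c)>8 and cv2.contourArea(c)>amin]
E
python3 - <<'E'
from geo import *
np.set_printoptions(precision=4,suppress=True)
t=cv2.imread("pics/top0.png");s=cv2.imread("pics/scene0.png")
for n,im,b in(("ring top",t,(148,238,28,28)),("round top",t,(165,155,42,42)),("groov top",t,(345,145,46,46)),("ring sc",s,(150,292,38,32)),("round sc",s,(145,225,42,38)),("sleeve top",t,(385,228,24,24)),("foot",t,(244,145,60,60))):
    print(n)
    for k,e,a in ells(steel(im,b)): print("  ",k,np.round(e[0],1),np.round(e[1],1),round(e[2]),a)
# dowel, mat
i=t.astype(int)
hsv=cv2.cvtColor(t,cv2.COLOR_BGR2HSV)
mm=np.zeros(t.shape[:2],np.uint8);mm[205:275,240:352]=(hsv[205:275,240:352,2]<50)*255
c=max(cv2.findContours(mm,0,2)[0],key=cv2.contourArea);R=cv2.minAreaRect(c);print("mat",R,at("top",R[0],.003),[at("top",p,.003)[:2] for p in cv2.boxPoints(R)])
for z in(0,): pass
# foot disc: not brown, not paper
f=np.zeros(t.shape[:2],np.uint8);f[145:205,244:302]=((i[...,0]-i[...,2]>=-2)&(i[...,1]<175))[145:205,244:302]*255
c=max(cv2.findContours(f,0,cv2.CHAIN_APPROX_NONE)[0],key=cv2.contourArea);e=cv2.fitEllipse(cv2.convexHull(c));print("foot",e,at("top",e[0],.0),at("top",e[0],.012))
m=np.zeros(t.shape[:2],np.uint8);m[155:197,165:207]=((hsv[...,1]>60)&(hsv[...,2]>140))[155:197,165:207]*255
E
```

```text
ring top
   out [160.8 251.1] [17.8 18.2] 51 253.0
   hole [160.9 251. ] [10.  10.3] 0 80.0
round top
   out [184.9 175.5] [21.4 23. ] 130 261.5
   hole [183.6 174.5] [9.  9.5] 19 64.5
groov top
   out [366.9 166.3] [23.8 24.6] 121 454.5
   hole [361.8 168.7] [ 5.8 13. ] 148 40.0
   hole [369.  164.5] [8.8 9.6] 87 64.0
ring sc
   out [167.7 307.8] [17.6 25.5] 78 340.5
   hole [167.7 307.2] [ 7.9 12.8] 83 80.0
round sc
   out [163.5 242.5] [18.9 29.9] 84 262.5
   hole [156.9 245.7] [ 8.9 13.5] 41 73.0
sleeve top
   out [396.9 238. ] [12.7 14. ] 100 137.5
   hole [397. 238.] [8.2 9.9] 90 62.0
foot
   out [272.3 174.9] [45.2 46.7] 73 1654.0
   hole [279.9 192. ] [5.5 6.2] 12 25.0
   hole [282.  181.5] [3.7 9.4] 38 22.5
   hole [262.6 181.3] [15.6 25.9] 118 204.5
   hole [271.6 168.7] [6.9 9. ] 98 36.5
   hole [290.4 166.1] [5.1 6.2] 19 23.5
mat ((295.2308044433594, 242.34616088867188), (45.39671325683594, 95.87884521484375), 82.87498474121094) [ 0.4451 -0.0484  0.003 ] [array([0.4859, 0.0694]), array([ 0.5105, -0.1555]), array([ 0.4045, -0.1659]), array([0.3806, 0.0574])]
foot ((271.91143798828125, 174.77073669433594), (47.852264404296875, 48.71059799194336), 52.76325607299805) [0.6065 0.004  0.    ] [0.6045 0.004  0.012 ]
```

Run:
```python
from geo import *
np.set_printoptions(precision=4,suppress=True)
for n,a,b in(("ring",(160.85,251.05),(167.7,307.5)),("hub",(184.0,175.0),(164.5,234.8)),("dowel",(183.4,174),(164,231.5)),("nose",(271.6,167.6),(251,182.)),("collar top",(271.7,169.5),(250.7,190.5))):
    print(n,*tri(a,b))
print("ring@.01",at("top",(160.85,251.05),.01),"hub@.042",at("top",(183.9,174.9),.042),"nose@.111",at("top",(271.6,167.6),.111),"groov",at("top",(368.9,164.6),.05),"sleeve",at("top",(397,238),.028))
# stands' wooden tops
t=cv2.imread("pics/top0.png");hsv=cv2.cvtColor(t,cv2.COLOR_BGR2HSV)
m=np.zeros(t.shape[:2],np.uint8);m[152:202,162:212]=((hsv[...,1]>90)&(hsv[...,2]>170))[152:202,162:212]*255
m=cv2.morphologyEx(m,cv2.MORPH_OPEN,np.ones((3,3)))
c=max(cv2.findContours(m,0,cv2.CHAIN_APPROX_NONE)[0],key=cv2.contourArea);R=cv2.minAreaRect(c);print("stand",R,at("top",R[0],.016))
from scipy.spatial.transform import Rotation as Ro
from bench import status
print(Ro.from_quat(status.observe()["orientation"]).as_matrix())
```

```text
ring [0.4308 0.2661 0.0079] 0.0031733107685658394
hub [0.6023 0.2042 0.044 ] 0.003146333534366018
dowel [0.6034 0.2041 0.0511] 0.003290212529833178
nose [0.6039 0.0053 0.1132] 0.0026638442062933876
collar top [0.6037 0.0057 0.0932] 0.003817848003951133
ring@.01 [0.4301 0.264  0.01  ] hub@.042 [0.6021 0.2035 0.042 ] nose@.111 [0.6035 0.0041 0.111 ] groov [ 0.6184 -0.2161  0.05  ] sleeve [ 0.4516 -0.2809  0.028 ]
stand ((186.60134887695312, 176.28952026367188), (33.41257858276367, 33.601356506347656), 70.70995330810547) [0.6031 0.2031 0.016 ]
[[ 0.8948  0.4465 -0.0006]
 [ 0.4465 -0.8948  0.0019]
 [ 0.0003 -0.0019 -1.    ]]
```

Heights agree with the given sizes: ring 8 mm, hub top 44, dowel 51, nose 113. The bottom-right stand holds the toothed cutter and the left one the star. I'll head for the arbor first and square the tool to the world.

Emit:
{"op": "move_arm", "data": {"rows": [[[0.1, -0.066, 0, 0.05, -1], [0.2, -0.132, 0, 0.1, -1], [0.3, -0.2, 0, 0.147, -1], [0.4, -0.265, 0, 0.147, -1], [0.5, -0.33, 0, 0.147, -1], [0.6, -0.4, 0, 0.147, -1], [0.7, -0.465, 0, 0.147, -1], [0.8, -0.53, 0, 0.147, -1], [0.9, -0.6, 0, 0.147, -1], [0.9, -0.6, 0, 0.147, -1]]]}}

```text
time_s: 1.35
tool_pos: [0.5488, -0.0858, 0.2302]
orientation: [1.0, 0.004, -0.0, -0.001]
force: [0.2, -0.4, 0.4]
grip_width: 1.001
grasp_force: 0.0
```

```bash
cat > st.py <<'E'
import sys,numpy as np
from bench import status
from scipy.spatial.transform import Rotation as Ro
s=status.observe();R=Ro.from_quat(s["orientation"]).as_matrix()
print(np.round(s["time_s"],2),"p",np.round(s["tool_pos"]*1000,1),"yaw",round(np.degrees(np.arctan2(R[1,0],R[0,0])),2),"tilt",np.round(R[:2,2],4),"F",np.round(s["force"],1),"w",round(s["grip_width"]*87,1),"g",round(s["grasp_force"],1))
if len(sys.argv)>3:
    d=R.T@(np.array([float(v) for v in sys.argv[1:4]])/1000-s["tool_pos"]);print("move",np.round(d/.5,4))
E
python3 st.py 603.5 4.1 200
```

```text
1.35 p [548.8 -85.8 230.2] yaw 0.43 tilt [-0.0001  0.001 ] F [ 0.2 -0.4  0.4] w 87.1 g 0.0
move [ 0.1107 -0.179   0.0605]
```

Emit:
{"op": "move_arm", "data": {"rows": [[[0.055, -0.09, 0, 0.0024, -1], [0.11, -0.178, 0, 0.0024, -1], [0.11, -0.178, 0, 0.0024, -1], [0.11, -0.178, 0.05, 0.0024, -1], [0.11, -0.178, 0.1, 0.0024, -1], [0.11, -0.178, 0.15, 0.0024, -1], [0.11, -0.178, 0.2, 0.0024, -1], [0.11, -0.178, 0.23, 0.0024, -1], [0.11, -0.178, 0.23, 0.0024, -1], [0.11, -0.178, 0.23, 0.0024, -1]]]}}

```text
time_s: 2.6
tool_pos: [0.6032, -0.0015, 0.1163]
orientation: [1.0, -0.004, 0.001, 0.0]
force: [0.3, 0.4, 0.4]
grip_width: 1.004
grasp_force: 0.0
```

```bash
python3 st.py 603.5 4.1 96; python3 -c "
from bench import vision
import cv2,numpy as np
s=vision.read_camera('scene')[:,:,::-1];t=vision.read_camera('top')[:,:,::-1]
a=cv2.resize(s[140:250,200:310],(396,396),interpolation=2);b=cv2.resize(t[130:220,225:315],(396,396),interpolation=2)
cv2.imwrite('pics/c1.png',np.hstack([a,b]))"
```

```text
2.6 p [603.2  -1.5 116.3] yaw -0.4 tilt [ 0.0014 -0.0004] F [0.3 0.4 0.4] w 87.3 g 0.0
move [ 0.0004 -0.0111  0.0407]
```

View pics/c1.png

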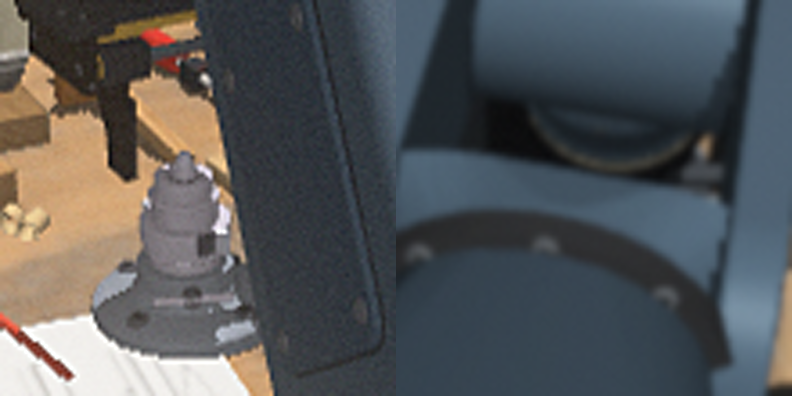

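The picture shows the left finger clear of the collar in the scene view, while the arm hides it in the top view. Next: finish the descent and grip.

Emit:
{"op": "move_arm", "data": {"rows": [[[0, -0.011, 0, 0, -1], [0, -0.011, 0.02, 0, -1], [0, -0.011, 0.04, 0, -1], [0, -0.011, 0.04, 0, -1], [0, -0.011, 0.04, 0, 0], [0, -0.011, 0.04, 0, 0.5], [0, -0.011, 0.04, 0, 1], [0, -0.011, 0.04, 0, 1], [0, -0.011, 0.04, 0, 1], [0, -0.011, 0.04, 0, 1]]]}}

```text
time_s: 3.95
tool_pos: [0.6028, 0.0047, 0.0956]
orientation: [1.0, -0.003, 0.0, -0.0]
force: [-0.3, 0.7, -0.5]
grip_width: 0.405
grasp_force: 30.2
```

```bash
python3 st.py 603.5 4.1 96
```

```text
3.95 p [602.8   4.7  95.6] yaw -0.38 tilt [0.0001 0.    ] F [-0.3  0.7 -0.5] w 35.2 g 30.2
move [ 0.0015  0.0012 -0.0008]
```

Emit:
{"op": "move_arm", "data": {"rows": [[[0, 0, -0.03, 0, 1], [0, 0, -0.07, 0, 1], [0, 0, -0.12, 0, 1], [0, 0, -0.16, 0, 1], [-0.06, 0.045, -0.16, 0, 1], [-0.12, 0.09, -0.16, 0, 1], [-0.18, 0.135, -0.16, 0, 1], [-0.25, 0.185, -0.16, 0, 1], [-0.303, 0.225, -0.16, 0, 1], [-0.303, 0.225, -0.16, 0, 1]]]}}

```text
time_s: 5.2
tool_pos: [0.4489, -0.1075, 0.1763]
orientation: [1.0, -0.005, -0.0, -0.0]
force: [0.6, -0.3, -0.9]
grip_width: 0.4
grasp_force: 30.0
```

```bash
python3 st.py 451.6 -108 17.5
```

```text
5.2 p [ 448.9 -107.5  176.3] yaw -0.54 tilt [-0.0005  0.0001] F [ 0.6 -0.3 -0.9] w 34.8 g 30.0
move [0.0056 0.0009 0.3176]
```

Emit:
{"op": "move_arm", "data": {"rows": [[[0.005, 0, 0.05, 0, 1], [0.005, 0, 0.12, 0, 1], [0.005, 0, 0.2, 0, 1], [0.005, 0, 0.26, 0, 1], [0.005, 0, 0.295, 0, 1], [0.005, 0, 0.305, 0, 1], [0.005, 0, 0.31, 0, 1], [0.005, 0, 0.315, 0, 1], [0.005, 0, 0.315, 0, 1], [0.005, 0, 0.315, 0, 1]]]}}

```text
time_s: 6.45
tool_pos: [0.4533, -0.107, 0.0185]
orientation: [1.0, -0.003, 0.0, 0.0]
force: [-0.5, -0.2, -1.0]
grip_width: 0.404
grasp_force: 30.0
```

```bash
python3 st.py 451.6 -108 17.5
```

```text
6.45 p [ 453.3 -107.    18.5] yaw -0.38 tilt [ 0.0009 -0.0004] F [-0.5 -0.2 -1. ] w 35.2 g 30.0
move [-0.0033  0.0021  0.002 ]
```

Emit:
{"op": "move_arm", "data": {"rows": [[[0, 0, 0.002, 0, 1], [0, 0, 0.002, 0, 1], [0, 0, 0.002, 0, 0.1], [0, 0, 0.002, 0, -0.5], [0, 0, 0.002, 0, -1], [0, 0, 0, 0, -1], [0, 0, -0.07, 0, -1], [0, 0, -0.17, 0, -1], [0, 0, -0.27, 0, -1], [0, 0, -0.3, 0, -1]]]}}

```text
time_s: 7.7
tool_pos: [0.4543, -0.1074, 0.171]
orientation: [1.0, -0.003, 0.003, 0.001]
force: [0.5, 0.1, -0.5]
grip_width: 0.995
grasp_force: 0.0
```

```bash
python3 st.py 603 4.5 79.5; python3 -c "
from bench import vision
import cv2,numpy as np
s=vision.read_camera('scene')[:,:,::-1];t=vision.read_camera('top')[:,:,::-1]
cv2.imwrite('pics/t2.png',t);cv2.imwrite('pics/s2.png',s)
a=cv2.resize(s[170:280,210:320],(396,396),interpolation=2);b=cv2.resize(t[140:270,220:350],(396,396),interpolation=2)
cv2.imwrite('pics/c2.png',np.hstack([a,b]))"
```

```text
7.7 p [ 454.3 -107.4  171. ] yaw -0.36 tilt [ 0.0052 -0.0027] F [ 0.5  0.1 -0.5] w 86.6 g 0.0
move [ 0.2949 -0.2262  0.184 ]
```

View pics/c2.png

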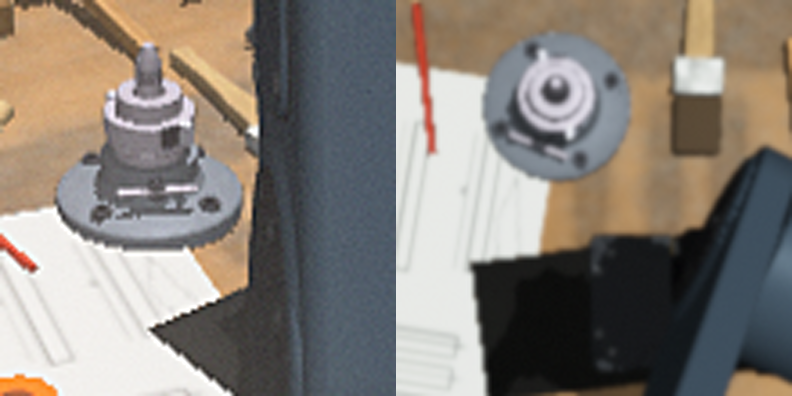

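The collar is off the arbor and the straight cutter is alone on the seat, hub at about (255,158) in the top view. I'll grip its hub next.

Emit:
{"op": "move_arm", "data": {"rows": [[[0.1, -0.075, 0, 0, -1], [0.2, -0.15, 0, 0, -1], [0.296, -0.2255, 0, 0, -1], [0.296, -0.2255, 0, 0, -1], [0.296, -0.2255, 0, 0, -1], [0.296, -0.2255, 0.05, 0, -1], [0.296, -0.2255, 0.1, 0, -1], [0.296, -0.2255, 0.14, 0, -1], [0.296, -0.2255, 0.15, 0, -1], [0.296, -0.2255, 0.15, 0, -1]]]}}

```text
time_s: 9.05
tool_pos: [0.6009, 0.0042, 0.0929]
orientation: [1.0, -0.004, -0.001, -0.0]
force: [-0.2, -0.5, -0.3]
grip_width: 1.0
grasp_force: 0.0
```

```bash
python3 st.py 603 4.5 79.5
```

```text
9.05 p [600.9   4.2  92.9] yaw -0.45 tilt [-0.0013  0.0002] F [-0.2 -0.5 -0.3] w 87.0 g 0.0
move [ 0.0042 -0.0007  0.0268]
```

Emit:
{"op": "move_arm", "data": {"rows": [[[0.004, 0, 0.01, 0, -1], [0.004, 0, 0.02, 0, -1], [0.004, 0, 0.027, 0, -1], [0.004, 0, 0.027, 0, -1], [0.004, 0, 0.027, 0, 0], [0.004, 0, 0.027, 0, 0.5], [0.004, 0, 0.027, 0, 1], [0.004, 0, 0.027, 0, 1], [0.004, 0, 0.027, 0, 1], [0.004, 0, 0.027, 0, 1]]]}}

```text
time_s: 10.3
tool_pos: [0.6038, 0.0048, 0.0796]
orientation: [1.0, -0.003, 0.0, 0.0]
force: [-0.0, 0.7, 0.2]
grip_width: 0.443
grasp_force: 30.0
```

```bash
python3 st.py 603 4.5 79.5
```

```text
10.3 p [603.8   4.8  79.6] yaw -0.37 tilt [ 0.0001 -0.0001] F [-0.   0.7  0.2] w 38.5 g 30.0
move [-0.0015  0.0007  0.0002]
```

Emit:
{"op": "move_arm", "data": {"rows": [[[0, 0, -0.02, 0, 1], [0, 0, -0.06, 0, 1], [0, 0, -0.11, 0, 1], [0, 0, -0.16, 0, 1], [0, 0, -0.17, 0, 1], [-0.07, 0, -0.17, 0, 1], [-0.15, -0.005, -0.17, 0, 1], [-0.24, -0.01, -0.17, 0, 1], [-0.33, -0.011, -0.17, 0, 1], [-0.33, -0.011, -0.17, 0, 1]]]}}

```text
time_s: 11.55
tool_pos: [0.4326, 0.0128, 0.1635]
orientation: [1.0, -0.003, -0.004, -0.001]
force: [0.1, -0.0, -2.7]
grip_width: 0.446
grasp_force: 30.0
```

```bash
python3 st.py 438.6 11.2 27.8
```

```text
11.55 p [432.6  12.8 163.5] yaw -0.38 tilt [-0.0088  0.002 ] F [ 0.1 -0.  -2.7] w 38.8 g 30.0
move [0.0145 0.0037 0.2714]
```

Emit:
{"op": "move_arm", "data": {"rows": [[[0, 0, 0.03, 0, 1], [0, 0, 0.09, 0, 1], [0, 0, 0.16, 0, 1], [0, 0, 0.22, 0, 1], [0, 0, 0.25, 0, 1], [0, 0, 0.258, 0, 1], [0, 0, 0.264, 0, 1], [0, 0, 0.268, 0, 1], [0, 0, 0.268, 0, 1], [0, 0, 0.268, 0, 1]]]}}

```text
time_s: 12.8
tool_pos: [0.4391, 0.0115, 0.031]
orientation: [1.0, -0.003, 0.0, 0.0]
force: [0.2, -0.7, -1.4]
grip_width: 0.444
grasp_force: 30.0
```

```bash
python3 st.py 438.6 11.2 27.8
```

```text
12.8 p [439.1  11.5  31. ] yaw -0.37 tilt [ 0.0009 -0.0002] F [ 0.2 -0.7 -1.4] w 38.6 g 30.0
move [-0.0009  0.0005  0.0063]
```

Emit:
{"op": "move_arm", "data": {"rows": [[[0, 0, 0.003, 0, 1], [0, 0, 0.0065, 0, 1], [0, 0, 0.0065, 0, 1], [0, 0, 0.0065, 0, 0.1], [0, 0, 0.0065, 0, -0.5], [0, 0, 0.0065, 0, -1], [0, 0, 0, 0, -1], [0, 0, -0.07, 0, -1], [0, 0, -0.15, 0, -1], [0, 0, -0.2, 0, -1]]]}}

```text
time_s: 14.05
tool_pos: [0.4391, 0.0114, 0.1322]
orientation: [1.0, -0.003, 0.001, 0.0]
force: [0.2, -0.7, 0.1]
grip_width: 0.975
grasp_force: 0.0
```

```bash
python3 st.py 430 264 60
```

```text
14.05 p [439.1  11.4 132.2] yaw -0.37 tilt [ 0.0017 -0.0004] F [ 0.2 -0.7  0.1] w 84.9 g 0.0
move [-0.0217 -0.505   0.1442]
```

Emit:
{"op": "move_arm", "data": {"rows": [[[0, -0.08, 0, 0, -1], [-0.01, -0.18, 0, 0, -1], [-0.015, -0.28, 0, 0, -1], [-0.02, -0.38, 0, 0, -1], [-0.02, -0.46, 0, 0, -1], [-0.02, -0.505, 0, 0, -1], [-0.02, -0.505, 0.05, 0, -1], [-0.02, -0.505, 0.11, 0, -1], [-0.02, -0.505, 0.14, 0, -1], [-0.02, -0.505, 0.14, 0, -1]]]}}

```text
time_s: 15.3
tool_pos: [0.4298, 0.2637, 0.0598]
orientation: [1.0, -0.003, -0.001, 0.0]
force: [-0.3, 0.3, 0.2]
grip_width: 0.995
grasp_force: 0.0
```

```bash
python3 st.py 430 264 10; python3 -c "
from bench import vision
import cv2,numpy as np
s=vision.read_camera('scene')[:,:,::-1];t=vision.read_camera('top')[:,:,::-1]
cv2.imwrite('pics/t3.png',t);cv2.imwrite('pics/s3.png',s)
a=s[200:360,120:330];b=t[140:300,140:350]
cv2.imwrite('pics/c3.png',np.hstack([cv2.resize(x,(399,304),interpolation=2) for x in(a,b)]))"
```

```text
15.3 p [429.8 263.7  59.8] yaw -0.39 tilt [-0.0023 -0.0008] F [-0.3  0.3  0.2] w 86.6 g 0.0
move [ 0.0007 -0.0007  0.0996]
```

View pics/c3.png

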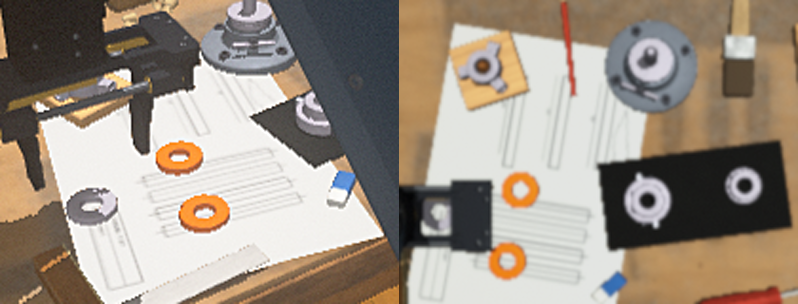

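The picture shows the straight cutter and the collar flat on the mat, at (647,200) and (743,185) in the crop. The bare arbor and the two fingers astride the steel ring are also visible. Next: lower, grip the ring, and measure the bare arbor from the saved pair.

Emit:
{"op": "move_arm", "data": {"rows": [[[0, 0, 0.04, 0, -1], [0, 0, 0.08, 0, -1], [0, 0, 0.096, 0, -1], [0, 0, 0.099, 0, -1], [0, 0, 0.099, 0, -1], [0, 0, 0.099, 0, 0], [0, 0, 0.099, 0, 0.5], [0, 0, 0.099, 0, 1], [0, 0, 0.099, 0, 1], [0, 0, 0.099, 0, 1]]]}}

```text
time_s: 16.65
tool_pos: [0.4305, 0.2641, 0.0111]
orientation: [1.0, -0.003, 0.0, -0.0]
force: [-0.3, -1.1, 0.6]
grip_width: 0.518
grasp_force: 29.4
```

```bash
python3 st.py 430 264 10
python3 - <<'E'
from geo import *
np.set_printoptions(precision=4,suppress=True)
t=cv2.imread("pics/t3.png");s=cv2.imread("pics/s3.png")
for k,e,a in ells(steel(t,(245,145,56,56)),10):print("arbor",k,np.round(e[0],1),np.round(e[1],1),round(e[2]),a)
for n,b,zz in(("straight",(262,232,28,32),.029),("collar",(322,225,26,26),.019)):
  for k,e,a in ells(steel(t,b),10):print(n,k,np.round(e[0],1),np.round(e[1],1),a,at("top",e[0],zz))
for z in(.111,.055,.042):print(z,proj("top",np.array([.6038,.0048,z])))
a=t[145:205,244:304];b=s[180:245,220:285]
cv2.imwrite("pics/c4.png",np.hstack([cv2.resize(x,(396,396),interpolation=2) for x in(a,b)]))
E
```

```text
16.65 p [430.5 264.1  11.1] yaw -0.38 tilt [0.0002 0.0001] F [-0.3 -1.1  0.6] w 45.0 g 29.4
move [-0.001   0.0003  0.0022]
arbor out [272.2 174.6] [46.2 46.4] 73 1683.0
arbor hole [279.9 192.2] [4.3 6.4] 172 20.5
arbor hole [253.8 182.1] [6.  6.8] 68 30.5
arbor hole [270.2 175.3] [24.1 26.7] 179 134.0
arbor hole [270.9 171.3] [6.8 8.6] 65 43.0
arbor hole [290.2 166. ] [4.7 5.4] 0 17.0
arbor hole [264.4 156. ] [4.9 5.9] 10 21.0
straight out [271.4 245.1] [21.1 26.3] 422.0 [0.4401 0.0076 0.029 ]
straight hole [270.4 245.1] [8.1 9. ] 55.5 [0.4401 0.0097 0.029 ]
collar out [325.3 237.1] [ 9.3 18.2] 92.0 [ 0.4562 -0.1173  0.019 ]
0.111 (np.float64(271.2803016570305), np.float64(167.4796144598222))
0.055 (np.float64(271.44400760070585), np.float64(171.9816010949906))
0.042 (np.float64(271.4791129638819), np.float64(172.94701427604616))
```

View pics/c4.png

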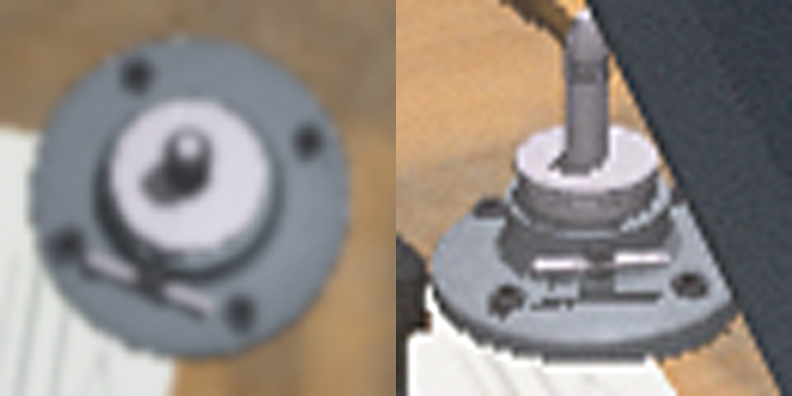

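Run:
```python
from geo import *
np.set_printoptions(precision=4,suppress=True)
print(tri((272.2,170.8),(251.5,205.9)),at("top",(272.2,170.8),.055),at("top",(271.7,166.2),.109),at("top",(272.2,174.6),.012))
print(tri((271.7,166.2),(250.5,182.4)))
```

```text
(array([0.607 , 0.0036, 0.0539]), np.float64(0.001354103091129528)) [0.6065 0.0031 0.055 ] [0.6069 0.0039 0.109 ] [0.6049 0.0033 0.012 ]
(array([0.6072, 0.0049, 0.1108]), np.float64(0.0023063259574454087))
```

Emit:
{"op": "move_arm", "data": {"rows": [[[0, 0, -0.02, 0, 1], [0, 0, -0.07, 0, 1], [0, 0, -0.15, 0, 1], [0, 0, -0.23, 0, 1], [0, 0, -0.29, 0, 1], [0.03, 0.05, -0.29, 0, 1], [0.08, 0.12, -0.29, 0, 1], [0.14, 0.2, -0.29, 0, 1], [0.2, 0.29, -0.29, 0, 1], [0.25, 0.37, -0.29, 0, 1]]]}}

```text
time_s: 17.9
tool_pos: [0.5549, 0.0766, 0.1566]
orientation: [1.0, -0.003, 0.0, 0.0]
force: [0.1, 1.0, -1.2]
grip_width: 0.514
grasp_force: 30.0
```

```bash
python3 st.py 605.7 4.2 135
```

```text
17.9 p [554.9  76.6 156.6] yaw -0.4 tilt [ 0.0005 -0.    ] F [ 0.1  1.  -1.2] w 44.7 g 30.0
move [0.1025 0.1441 0.0432]
```

Emit:
{"op": "move_arm", "data": {"rows": [[[0.03, 0.05, 0, 0, 1], [0.07, 0.1, 0, 0, 1], [0.1025, 0.144, 0, 0, 1], [0.1025, 0.144, 0, 0, 1], [0.1025, 0.144, 0.015, 0, 1], [0.1025, 0.144, 0.03, 0, 1], [0.1025, 0.144, 0.03, 0, 1], [0.1025, 0.144, 0.03, 0, 1], [0.1025, 0.144, 0.03, 0, 1], [0.1025, 0.144, 0.03, 0, 1]]]}}

```text
time_s: 19.15
tool_pos: [0.6052, 0.0059, 0.1413]
orientation: [1.0, -0.003, 0.0, 0.0]
force: [-0.8, -0.5, -1.1]
grip_width: 0.513
grasp_force: 30.0
```

```bash
python3 st.py 605.7 4.2 66.5; python3 -c "
from bench import vision
import cv2,numpy as np
s=vision.read_camera('scene')[:,:,::-1]
cv2.imwrite('pics/c5.png',cv2.resize(s[130:250,190:330],None,fx=5,fy=5,interpolation=2))"
```

```text
19.15 p [605.2   5.9 141.3] yaw -0.38 tilt [ 0.0005 -0.0001] F [-0.8 -0.5 -1.1] w 44.7 g 30.0
move [0.001  0.0034 0.1496]
```

View pics/c5.png

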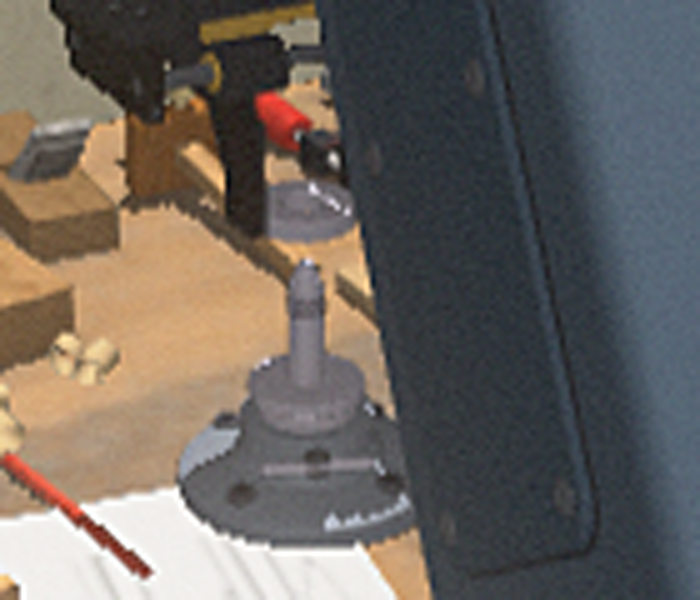

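The ring, centred at about (308,212) in this picture, hangs straight over the nose at (307,265). I'll lower it over the nose and check the force on the way.

Emit:
{"op": "move_arm", "data": {"rows": [[[0, 0.003, 0.01, 0, 1], [0, 0.003, 0.025, 0, 1], [0, 0.003, 0.04, 0, 1], [0, 0.003, 0.05, 0, 1], [0, 0.003, 0.06, 0, 1], [0, 0.003, 0.07, 0, 1], [0, 0.003, 0.08, 0, 1], [0, 0.003, 0.09, 0, 1], [0, 0.003, 0.1, 0, 1], [0, 0.003, 0.1, 0, 1]]]}}

```text
time_s: 20.45
tool_pos: [0.6046, 0.0045, 0.0905]
orientation: [1.0, -0.003, -0.0, -0.0]
force: [-1.0, 0.2, -0.9]
grip_width: 0.514
grasp_force: 30.0
```

```bash
python3 st.py 605.7 4.2 66.2
```

```text
20.45 p [604.6   4.5  90.5] yaw -0.37 tilt [-0.001   0.0002] F [-1.   0.2 -0.9] w 44.8 g 30.0
move [0.0022 0.0006 0.0487]
```

Emit:
{"op": "move_arm", "data": {"rows": [[[0, 0, 0.015, 0, 1], [0, 0, 0.03, 0, 1], [0, 0, 0.04, 0, 1], [0, 0, 0.045, 0, 1], [0, 0, 0.048, 0, 1], [0, 0, 0.049, 0, 1], [0, 0, 0.049, 0, 1], [0, 0, 0.049, 0, 0.1], [0, 0, 0.049, 0, -0.5], [0, 0, 0.049, 0, -1]]]}}

```text
time_s: 21.7
tool_pos: [0.6052, 0.0044, 0.0668]
orientation: [1.0, -0.003, 0.0, 0.0]
force: [-0.1, -0.0, -1.3]
grip_width: 0.661
grasp_force: 0.0
```

```bash
python3 st.py 602.1 203.8 150
```

```text
21.7 p [605.2   4.4  66.8] yaw -0.37 tilt [ 0.0005 -0.0001] F [-0.1 -0.  -1.3] w 57.5 g 0.0
move [-0.0087 -0.3988 -0.1665]
```

Emit:
{"op": "move_arm", "data": {"rows": [[[0, 0, 0, 0, -1], [0, 0, -0.03, 0, -1], [0, 0, -0.08, 0, -1], [0, 0, -0.13, 0, -1], [0, 0, -0.15, 0, -1], [0, -0.05, -0.15, 0, -1], [0, -0.14, -0.15, 0, -1], [-0.008, -0.25, -0.15, 0, -1], [-0.008, -0.35, -0.15, 0, -1], [-0.008, -0.399, -0.15, 0, -1]]]}}

```text
time_s: 22.95
tool_pos: [0.6016, 0.2067, 0.1415]
orientation: [1.0, -0.002, -0.0, -0.0]
force: [-0.3, -0.0, 0.5]
grip_width: 1.001
grasp_force: 0.0
```

```bash
python3 st.py 602.5 203.8 41
python3 - <<'E'
from geo import *
s=vision.read_camera('scene')[:,:,::-1];t=vision.read_camera('top')[:,:,::-1]
a=t[145:205,244:304];b=s[165:250,205:290]
cv2.imwrite("pics/c6.png",np.hstack([cv2.resize(x,(396,396),interpolation=2) for x in(a,b)]))
E
```

```text
22.95 p [601.6 206.7 141.5] yaw -0.23 tilt [-0.0004  0.0004] F [-0.3 -0.   0.5] w 87.1 g 0.0
move [0.002  0.0058 0.201 ]
```

View pics/c6.png

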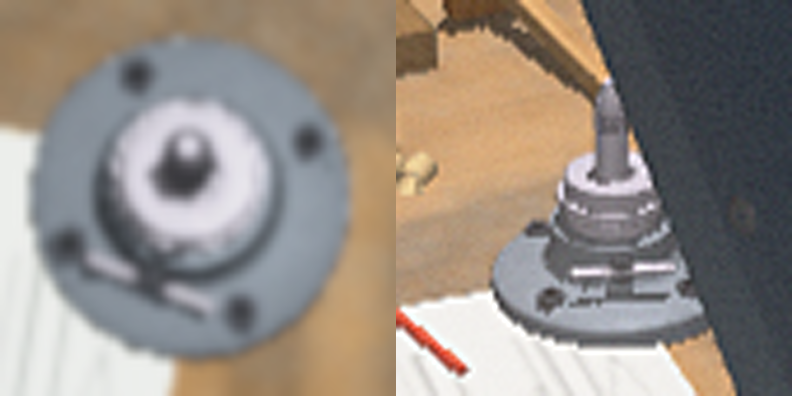

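The ring lies flat on the seat at about (188,170) in the top crop. I'll descend on the rounding cutter's hub.

Emit:
{"op": "move_arm", "data": {"rows": [[[0.001, 0, 0.03, 0, -1], [0.001, 0, 0.08, 0, -1], [0.001, 0, 0.13, 0, -1], [0.001, 0, 0.17, 0, -1], [0.001, 0, 0.195, 0, -1], [0.001, 0, 0.2, 0, -1], [0.001, 0, 0.2, 0, -1], [0.001, 0, 0.2, 0, -1], [0.001, 0, 0.2, 0, -1], [0.001, 0, 0.2, 0, -1]]]}}

```text
time_s: 24.3
tool_pos: [0.603, 0.204, 0.042]
orientation: [1.0, -0.003, 0.0, -0.0]
force: [-1.1, -0.2, -0.9]
grip_width: 0.997
grasp_force: 0.0
```

```bash
python3 st.py 602.5 203.8 41
```

```text
24.3 p [603. 204.  42.] yaw -0.37 tilt [0.0007 0.0001] F [-1.1 -0.2 -0.9] w 86.7 g 0.0
move [-0.0009  0.0005  0.002 ]
```

Emit:
{"op": "move_arm", "data": {"rows": [[[0, 0, 0.002, 0, -1], [0, 0, 0.002, 0, 0], [0, 0, 0.002, 0, 0.5], [0, 0, 0.002, 0, 1], [0, 0, 0.002, 0, 1], [0, 0, 0.002, 0, 1], [0, 0, 0.002, 0, 1], [0, 0, -0.02, 0, 1], [0, 0, -0.06, 0, 1], [0, 0, -0.1, 0, 1]]]}}

```text
time_s: 25.55
tool_pos: [0.603, 0.2039, 0.0931]
orientation: [1.0, -0.003, 0.0, -0.0]
force: [0.4, -0.3, -2.8]
grip_width: 0.434
grasp_force: 30.0
```

```bash
python3 st.py 606 4.2 175;  python3 - <<'E'
from geo import *
s=vision.read_camera('scene')[:,:,::-1]
cv2.imwrite("pics/c7.png",cv2.resize(s[140:290,90:260],None,fx=4,fy=4,interpolation=2))
E
```

```text
25.55 p [603.  203.9  93.1] yaw -0.37 tilt [0.0007 0.    ] F [ 0.4 -0.3 -2.8] w 37.8 g 30.0
move [ 0.0087  0.3993 -0.1637]
```

View pics/c7.png

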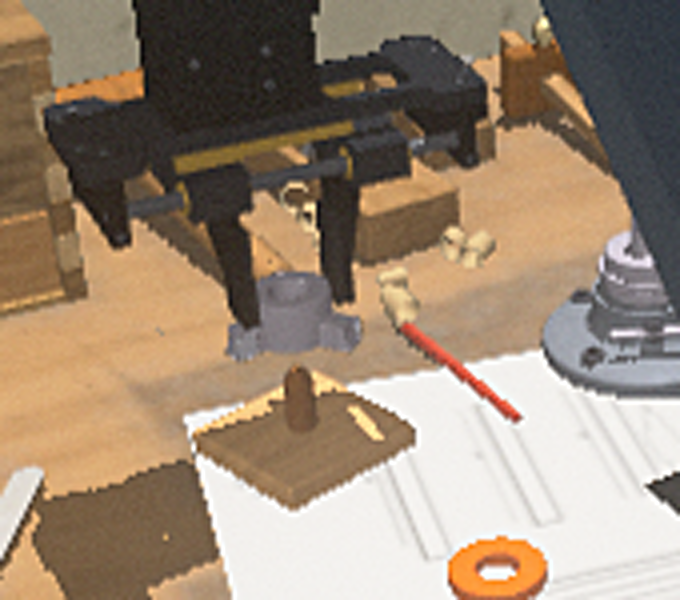

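The rounding cutter is held level and clear of the dowel (dowel tip at about (298,370) in the crop). I'll carry it over the arbor.

Emit:
{"op": "move_arm", "data": {"rows": [[[0, 0, -0.05, 0, 1], [0, 0, -0.11, 0, 1], [0, 0, -0.14, 0, 1], [0, 0.06, -0.14, 0, 1], [0, 0.13, -0.14, 0, 1], [0.003, 0.21, -0.14, 0, 1], [0.005, 0.29, -0.14, 0, 1], [0.007, 0.36, -0.14, 0, 1], [0.0075, 0.399, -0.14, 0, 1], [0.0075, 0.399, -0.14, 0, 1]]]}}

```text
time_s: 26.85
tool_pos: [0.6052, 0.0035, 0.1615]
orientation: [1.0, -0.004, -0.0, -0.0]
force: [-0.4, 0.2, -1.8]
grip_width: 0.442
grasp_force: 30.0
```

Emit:
{"op": "move_arm", "data": {"rows": [[[0, 0, 0.01, 0, 1], [0, 0, 0.02, 0, 1], [0, 0, 0.03, 0, 1], [0, 0, 0.03, 0, 1], [0, 0, 0.03, 0, 1], [0, 0, 0.03, 0, 1], [0, 0, 0.03, 0, 1], [0, 0, 0.03, 0, 1], [0, 0, 0.03, 0, 1], [0, 0, 0.03, 0, 1]]]}}

```text
time_s: 28.1
tool_pos: [0.6052, 0.0044, 0.1465]
orientation: [1.0, -0.003, -0.0, -0.0]
force: [-1.0, 0.1, -1.9]
grip_width: 0.443
grasp_force: 30.0
```

```bash
python3 st.py 605.5 4.3 90;  python3 - <<'E'
from geo import *
s=vision.read_camera('scene')[:,:,::-1]
cv2.imwrite("pics/c8.png",cv2.resize(s[130:250,190:330],None,fx=4,fy=4,interpolation=2))
E
```

```text
28.1 p [605.2   4.4 146.5] yaw -0.38 tilt [-0.0001  0.    ] F [-1.   0.1 -1.9] w 38.5 g 30.0
move [0.0006 0.0002 0.1131]
```

View pics/c8.png

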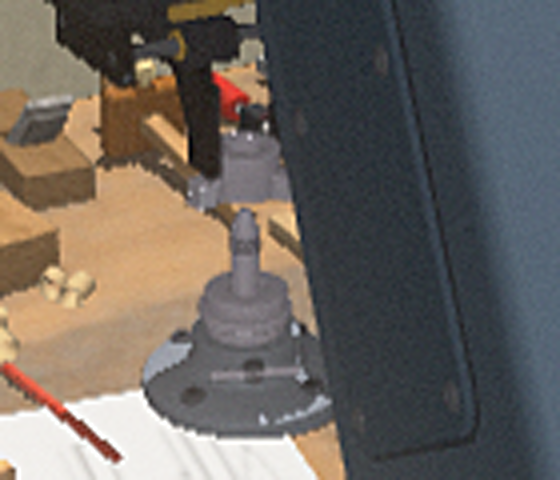

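The cutter hangs over the nose: hub centre at about (250,170) in the crop, nose at (245,212), within a couple of mm. Lowering.

Emit:
{"op": "move_arm", "data": {"rows": [[[0, 0, 0.015, 0, 1], [0, 0, 0.025, 0, 1], [0, 0, 0.035, 0, 1], [0, 0, 0.045, 0, 1], [0, 0, 0.055, 0, 1], [0, 0, 0.065, 0, 1], [0, 0, 0.075, 0, 1], [0, 0, 0.08, 0, 1], [0, 0, 0.08, 0, 1], [0, 0, 0.08, 0, 1]]]}}

```text
time_s: 29.4
tool_pos: [0.6054, 0.0044, 0.1067]
orientation: [1.0, -0.003, 0.0, 0.0]
force: [0.5, 0.1, -2.4]
grip_width: 0.436
grasp_force: 30.0
```

```bash
python3 st.py 605.5 4.3 90
```

```text
29.4 p [605.4   4.4 106.7] yaw -0.37 tilt [ 0.0005 -0.0001] F [ 0.5  0.1 -2.4] w 38.0 g 30.0
move [0.0001 0.0002 0.0335]
```

Emit:
{"op": "move_arm", "data": {"rows": [[[0, 0, 0.01, 0, 1], [0, 0, 0.02, 0, 1], [0, 0, 0.027, 0, 1], [0, 0, 0.03, 0, 1], [0, 0, 0.032, 0, 1], [0, 0, 0.0335, 0, 1], [0, 0, 0.0335, 0, 1], [0, 0, 0.0335, 0, 1], [0, 0, 0.0335, 0, 1], [0, 0, 0.0335, 0, 1]]]}}

```text
time_s: 30.65
tool_pos: [0.6053, 0.0044, 0.0899]
orientation: [1.0, -0.003, 0.0, 0.0]
force: [-0.4, 0.3, -2.0]
grip_width: 0.441
grasp_force: 30.0
```

```bash
python3 st.py 605.5 4.3 90
```

```text
30.65 p [605.3   4.4  89.9] yaw -0.38 tilt [ 0.0002 -0.    ] F [-0.4  0.3 -2. ] w 38.3 g 30.0
move [ 0.0004  0.0002 -0.0003]
```

Emit:
{"op": "move_arm", "data": {"rows": [[[0, 0, 0.001, 0, 1], [0, 0, 0.0015, 0, 1], [0, 0, 0.0015, 0, 0.1], [0, 0, 0.0015, 0, -0.5], [0, 0, 0.0015, 0, -1], [0, 0, 0, 0, -1], [0, 0, 0, 0, -1], [0, 0, -0.04, 0, -1], [0, 0, -0.1, 0, -1], [0, 0, -0.13, 0, -1]]]}}

```text
time_s: 31.9
tool_pos: [0.606, 0.0043, 0.1563]
orientation: [1.0, -0.003, 0.001, 0.0]
force: [-0.0, -0.6, 0.7]
grip_width: 0.992
grasp_force: 0.0
```

```bash
python3 st.py 453.3 -107 150
```

```text
31.9 p [606.    4.3 156.3] yaw -0.38 tilt [ 0.0024 -0.0004] F [-0.  -0.6  0.7] w 86.3 g 0.0
move [-0.3041  0.2245  0.012 ]
```

Run:
```python
from geo import *
np.set_printoptions(precision=4,suppress=True)
t=cv2.imread("pics/t3.png")
for n,b,z in(("collar",(305,222,34,32),.019),("straight",(252,228,38,36),.029)):
  for k,e,a in ells(steel(t,b),10):print(n,k,np.round(e[0],1),np.round(e[1],1),a,at("top",e[0],z))
```

```text
collar out [321.  237.1] [18.4 18.5] 265.0 [ 0.4563 -0.1074  0.019 ]
collar hole [321.5 237. ] [8.1 8.9] 54.0 [ 0.4566 -0.1085  0.019 ]
straight out [270.5 245.1] [23.2 25.7] 461.0 [0.44   0.0095 0.029 ]
straight hole [270.4 245.1] [8.1 9. ] 55.5 [0.4401 0.0097 0.029 ]
```

Emit:
{"op": "move_arm", "data": {"rows": [[[-0.07, 0.05, 0, 0, -1], [-0.15, 0.11, 0, 0, -1], [-0.23, 0.17, 0, 0, -1], [-0.303, 0.225, 0, 0, -1], [-0.303, 0.225, 0, 0, -1], [-0.303, 0.225, 0.05, 0, -1], [-0.303, 0.225, 0.13, 0, -1], [-0.303, 0.225, 0.2, 0, -1], [-0.303, 0.225, 0.22, 0, -1], [-0.303, 0.225, 0.22, 0, -1]]]}}

```text
time_s: 33.15
tool_pos: [0.4535, -0.1068, 0.0445]
orientation: [1.0, -0.003, -0.0, -0.0]
force: [0.5, -0.9, -0.1]
grip_width: 1.002
grasp_force: 0.0
```

```bash
python3 st.py 453.5 -107 18.5
python3 - <<'E'
from geo import *
s=vision.read_camera('scene')[:,:,::-1];t=vision.read_camera('top')[:,:,::-1]
a=t[145:205,244:304];b=s[165:250,205:290]
cv2.imwrite("pics/c9.png",np.hstack([cv2.resize(x,(396,396),interpolation=2) for x in(a,b)]))
E
```

```text
33.15 p [ 453.5 -106.8   44.5] yaw -0.34 tilt [-0.0004  0.0003] F [ 0.5 -0.9 -0.1] w 87.2 g 0.0
move [-0.      0.0004  0.052 ]
```

View pics/c9.png

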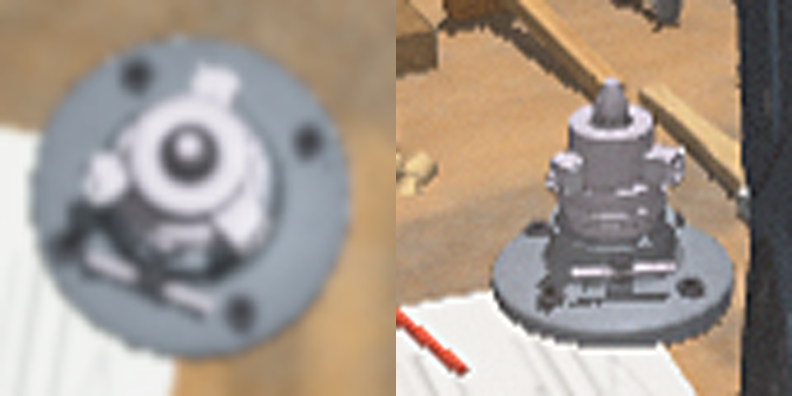

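The rounding cutter sits level on the ring, hub at about (192,155) in the top crop. The collar measures x=456, so I'll shift a little before gripping it.

Emit:
{"op": "move_arm", "data": {"rows": [[[0.004, 0, 0.02, 0, -1], [0.005, 0, 0.04, 0, -1], [0.005, 0, 0.05, 0, -1], [0.005, 0, 0.051, 0, -1], [0.005, 0, 0.051, 0, 0], [0.005, 0, 0.051, 0, 0.5], [0.005, 0, 0.051, 0, 1], [0.005, 0, 0.051, 0, 1], [0.005, 0, 0.051, 0, 1], [0.005, 0, 0.051, 0, 1]]]}}

```text
time_s: 34.5
tool_pos: [0.4555, -0.1071, 0.0193]
orientation: [1.0, -0.003, 0.0, -0.0]
force: [0.2, 0.7, -0.1]
grip_width: 0.401
grasp_force: 30.4
```

```bash
python3 st.py 605.5 4.2 160
```

```text
34.5 p [ 455.5 -107.1   19.3] yaw -0.38 tilt [0. 0.] F [ 0.2  0.7 -0.1] w 34.9 g 30.4
move [ 0.2985 -0.2245 -0.2813]
```

Emit:
{"op": "move_arm", "data": {"rows": [[[0, 0, -0.05, 0, 1], [0, 0, -0.12, 0, 1], [0, 0, -0.2, 0, 1], [0, 0, -0.27, 0, 1], [0.05, -0.04, -0.28, 0, 1], [0.11, -0.08, -0.28, 0, 1], [0.17, -0.13, -0.28, 0, 1], [0.24, -0.18, -0.28, 0, 1], [0.2985, -0.2245, -0.28, 0, 1], [0.2985, -0.2245, -0.28, 0, 1]]]}}

```text
time_s: 35.75
tool_pos: [0.6071, 0.0057, 0.1589]
orientation: [1.0, -0.002, 0.001, -0.0]
force: [-0.8, -0.4, -0.8]
grip_width: 0.402
grasp_force: 30.0
```

Emit:
{"op": "move_arm", "data": {"rows": [[[0, 0, 0.01, 0, 1], [0, 0, 0.02, 0, 1], [0, 0, 0.03, 0, 1], [0, 0, 0.04, 0, 1], [0, 0, 0.04, 0, 1], [0, 0, 0.04, 0, 1], [0, 0, 0.04, 0, 1], [0, 0, 0.04, 0, 1], [0, 0, 0.04, 0, 1], [0, 0, 0.04, 0, 1]]]}}

```text
time_s: 37.0
tool_pos: [0.6055, 0.0042, 0.1394]
orientation: [1.0, -0.003, 0.0, 0.0]
force: [-0.1, -0.4, -1.4]
grip_width: 0.403
grasp_force: 30.0
```

```bash
python3 st.py 605.5 4.2 107.3
```

```text
37.0 p [605.5   4.2 139.4] yaw -0.37 tilt [ 0.0001 -0.    ] F [-0.1 -0.4 -1.4] w 35.0 g 30.0
move [ 0.     -0.      0.0641]
```

Emit:
{"op": "move_arm", "data": {"rows": [[[0, 0, 0.01, 0, 1], [0, 0, 0.02, 0, 1], [0, 0, 0.03, 0, 1], [0, 0, 0.04, 0, 1], [0, 0, 0.05, 0, 1], [0, 0, 0.055, 0, 1], [0, 0, 0.06, 0, 1], [0, 0, 0.063, 0, 1], [0, 0, 0.063, 0, 1], [0, 0, 0.063, 0, 1]]]}}

```text
time_s: 38.25
tool_pos: [0.6056, 0.0041, 0.1079]
orientation: [1.0, -0.003, 0.0, 0.0]
force: [0.2, 0.5, -1.5]
grip_width: 0.402
grasp_force: 30.0
```

```bash
python3 st.py 605.5 4.2 107.3
```

```text
38.25 p [605.6   4.1 107.9] yaw -0.38 tilt [ 0.0003 -0.    ] F [ 0.2  0.5 -1.5] w 34.9 g 30.0
move [-0.0002 -0.0001  0.0013]
```

Weight is still in hand. I'll lower the last bit, release and rise.

Emit:
{"op": "move_arm", "data": {"rows": [[[0, 0, 0.001, 0, 1], [0, 0, 0.002, 0, 1], [0, 0, 0.002, 0, 1], [0, 0, 0.002, 0, 0.1], [0, 0, 0.002, 0, -0.5], [0, 0, 0, 0, -1], [0, 0, 0, 0, -1], [0, 0, -0.03, 0, -1], [0, 0, -0.08, 0, -1], [0, 0, -0.12, 0, -1]]]}}

```text
time_s: 39.5
tool_pos: [0.606, 0.0041, 0.1697]
orientation: [1.0, -0.003, 0.001, 0.0]
force: [0.4, 0.3, 0.1]
grip_width: 0.979
grasp_force: 0.0
```

```bash
python3 st.py 440 11 150
```

```text
39.5 p [606.    4.1 169.7] yaw -0.37 tilt [ 0.0017 -0.0003] F [0.4 0.3 0.1] w 85.2 g 0.0
move [-0.3322 -0.0116  0.0388]
```

Emit:
{"op": "move_arm", "data": {"rows": [[[-0.08, 0, 0, 0, -1], [-0.17, -0.005, 0, 0, -1], [-0.26, -0.01, 0, 0, -1], [-0.331, -0.0115, 0, 0, -1], [-0.331, -0.0115, 0, 0, -1], [-0.331, -0.0115, 0.06, 0, -1], [-0.331, -0.0115, 0.15, 0, -1], [-0.331, -0.0115, 0.23, 0, -1], [-0.331, -0.0115, 0.25, 0, -1], [-0.331, -0.0115, 0.25, 0, -1]]]}}

```text
time_s: 40.75
tool_pos: [0.4411, 0.0108, 0.0428]
orientation: [1.0, -0.003, 0.0, 0.0]
force: [-1.5, -0.7, 0.1]
grip_width: 0.999
grasp_force: 0.0
```

```bash
python3 st.py 440 11 28
```

```text
40.75 p [441.1  10.8  42.8] yaw -0.37 tilt [ 0.0007 -0.0002] F [-1.5 -0.7  0.1] w 87.0 g 0.0
move [-0.0023 -0.0004  0.0297]
```

Emit:
{"op": "move_arm", "data": {"rows": [[[-0.002, 0, 0.015, 0, -1], [-0.002, 0, 0.026, 0, -1], [-0.002, 0, 0.03, 0, -1], [-0.002, 0, 0.03, 0, -1], [-0.002, 0, 0.03, 0, 0], [-0.002, 0, 0.03, 0, 0.5], [-0.002, 0, 0.03, 0, 1], [-0.002, 0, 0.03, 0, 1], [-0.002, 0, 0.03, 0, 1], [-0.002, 0, 0.03, 0, 1]]]}}

```text
time_s: 42.0
tool_pos: [0.439, 0.011, 0.0278]
orientation: [1.0, -0.003, -0.0, -0.0]
force: [0.5, -0.2, -0.3]
grip_width: 0.442
grasp_force: 30.0
```

```bash
python3 st.py 603 203.9 130
python3 - <<'E'
from geo import *
s=vision.read_camera('scene')[:,:,::-1];t=vision.read_camera('top')[:,:,::-1]
cv2.imwrite("pics/t10.png",t);cv2.imwrite("pics/s10.png",s)
a=t[145:205,244:304];b=t[147:207,155:215]
cv2.imwrite("pics/c10.png",np.hstack([cv2.resize(x,(396,396),interpolation=2) for x in(a,b)]))
E
```

```text
42.0 p [439.   11.   27.8] yaw -0.38 tilt [-0.  0.] F [ 0.5 -0.2 -0.3] w 38.5 g 30.0
move [ 0.3254 -0.3879 -0.2044]
```

View pics/c10.png

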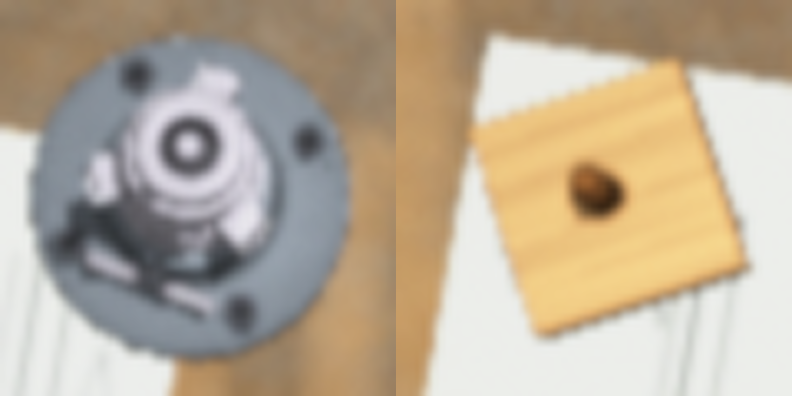

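The stack is centred on the arbor, and the collar is at about (190,147) in the left crop. The stand is free, dowel at about (197,188) in the right crop. Next: refine the dowel position.

Run:
```python
from geo import *
np.set_printoptions(precision=4,suppress=True)
t=cv2.imread("pics/t10.png");s=cv2.imread("pics/s10.png")
hsv=cv2.cvtColor(t,cv2.COLOR_BGR2HSV)
m=np.zeros(t.shape[:2],np.uint8);m[152:202,162:212]=((hsv[...,1]>90)&(hsv[...,2]>170))[152:202,162:212]*255
m=cv2.morphologyEx(m,cv2.MORPH_OPEN,np.ones((3,3)))
c=max(cv2.findContours(m,0,cv2.CHAIN_APPROX_NONE)[0],key=cv2.contourArea);R=cv2.minAreaRect(c);print("stand",R,at("top",R[0],.016))
print("dowel",at("top",(155+196/6.6-.4,147+184/6.6-.4),.046))
h=cv2.cvtColor(s,cv2.COLOR_BGR2HSV)
d=np.zeros(s.shape[:2],np.uint8);d[222:250,155:175]=(h[...,2]<165)[222:250,155:175]*255
x,y=np.where(d>0)[::-1];print("dowel scene cols",x.min(),x.max(),"rows",y.min(),y.max())
print(proj("scene",np.array([.603,.204,.05])),proj("scene",np.array([.603,.204,.03])))
for yy in (231,234,237,240,243): print(yy, h[yy,154:178,2])
```

```text
stand ((183.05001831054688, 173.64999389648438), (41.10960388183594, 38.89601135253906), 71.56504821777344) [0.6094 0.2113 0.016 ]
dowel [0.6024 0.2017 0.046 ]
dowel scene cols 156 173 rows 228 248
(np.float64(164.9933862088509), np.float64(232.20420209625485)) (np.float64(165.94303100616824), np.float64(240.72108854284235))
231 [177 176 175 181 181 178 178 183 177 170 184 175 171 176 177 175 176 169
 172 171 174 174 175 175]
234 [177 178 182 180 179 177 183 143 140 144 154 145 146 145 255 253 251 237
 214 192 169 165 169 176]
237 [169 166 164 176 220 242 255  91 111 129 130 126 109 105 194 255 249 245
 242 243 244 248 251 247]
240 [253 251 246 244 241 243 254 151 108 123 123 118 114 104 119 255 248 245
 247 248 249 248 247 246]
243 [242 246 247 248 248 248 251 184 107 120 122 120 113 105 114 240 255 250
 245 244 243 247 249 247]
```

Emit:
{"op": "move_arm", "data": {"rows": [[[0, 0, -0.03, 0, 1], [0, 0, -0.09, 0, 1], [0, 0, -0.16, 0, 1], [0, 0, -0.2, 0, 1], [0.06, -0.06, -0.2, 0, 1], [0.11, -0.12, -0.2, 0, 1], [0.16, -0.18, -0.2, 0, 1], [0.21, -0.24, -0.2, 0, 1], [0.26, -0.3, -0.2, 0, 1], [0.31, -0.36, -0.2, 0, 1]]]}}

```text
time_s: 43.35
tool_pos: [0.5949, 0.1909, 0.1269]
orientation: [1.0, -0.003, -0.001, 0.0]
force: [0.6, 0.2, -1.5]
grip_width: 0.445
grasp_force: 30.0
```

```bash
python3 st.py 602.3 203.2 90
```

```text
43.35 p [594.9 190.9 126.9] yaw -0.36 tilt [-0.0022 -0.0005] F [ 0.6  0.2 -1.5] w 38.7 g 30.0
move [ 0.0147 -0.0247  0.0737]
```

Emit:
{"op": "move_arm", "data": {"rows": [[[0.008, -0.012, 0, 0, 1], [0.015, -0.025, 0, 0, 1], [0.015, -0.025, 0.02, 0, 1], [0.015, -0.025, 0.04, 0, 1], [0.015, -0.025, 0.06, 0, 1], [0.015, -0.025, 0.07, 0, 1], [0.015, -0.025, 0.07, 0, 1], [0.015, -0.025, 0.07, 0, 1], [0.015, -0.025, 0.07, 0, 1], [0.015, -0.025, 0.07, 0, 1]]]}}

```text
time_s: 44.6
tool_pos: [0.603, 0.2025, 0.0932]
orientation: [1.0, -0.003, 0.0, -0.0]
force: [0.3, -0.6, -2.9]
grip_width: 0.435
grasp_force: 30.0
```

```bash
python3 st.py 602.3 203.2 41
python3 - <<'E'
from geo import *
s=vision.read_camera('scene')[:,:,::-1]
cv2.imwrite("pics/c11.png",cv2.resize(s[170:280,110:230],None,fx=5,fy=5,interpolation=2))
E
```

```text
44.6 p [603.  202.5  93.2] yaw -0.37 tilt [0.0007 0.0001] F [ 0.3 -0.6 -2.9] w 37.9 g 30.0
move [-0.0014 -0.0013  0.1043]
```

View pics/c11.png

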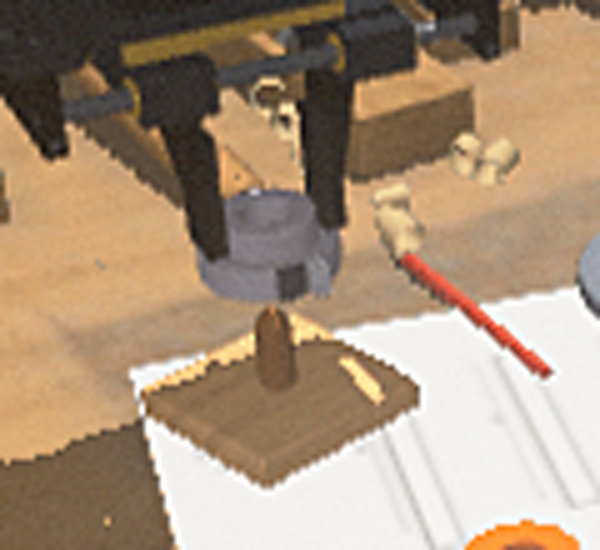

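The straight cutter hangs centred over the dowel: drum about (268,250), dowel tip (273,310). Lowering.

Emit:
{"op": "move_arm", "data": {"rows": [[[0, -0.001, 0.015, 0, 1], [0, -0.001, 0.03, 0, 1], [0, -0.001, 0.04, 0, 1], [0, -0.001, 0.05, 0, 1], [0, -0.001, 0.06, 0, 1], [0, -0.001, 0.07, 0, 1], [0, -0.001, 0.08, 0, 1], [0, -0.001, 0.085, 0, 1], [0, -0.001, 0.085, 0, 1], [0, -0.001, 0.085, 0, 1]]]}}

```text
time_s: 45.9
tool_pos: [0.6029, 0.2029, 0.0504]
orientation: [1.0, -0.003, 0.0, -0.0]
force: [-0.4, -0.2, -2.4]
grip_width: 0.441
grasp_force: 30.0
```

```bash
python3 st.py 602.3 203.2 40.9
```

```text
45.9 p [602.9 202.9  50.4] yaw -0.38 tilt [0.0003 0.    ] F [-0.4 -0.2 -2.4] w 38.4 g 30.0
move [-0.0012 -0.0005  0.0191]
```

Emit:
{"op": "move_arm", "data": {"rows": [[[0, 0, 0.008, 0, 1], [0, 0, 0.014, 0, 1], [0, 0, 0.018, 0, 1], [0, 0, 0.0195, 0, 1], [0, 0, 0.0195, 0, 1], [0, 0, 0.0195, 0, 0.1], [0, 0, 0.0195, 0, -0.5], [0, 0, 0.0185, 0, -1], [0, 0, 0.0185, 0, -1], [0, 0, 0.0185, 0, -1]]]}}

```text
time_s: 47.15
tool_pos: [0.6029, 0.203, 0.041]
orientation: [1.0, -0.003, 0.0, -0.0]
force: [0.5, -0.3, 0.2]
grip_width: 0.822
grasp_force: 0.0
```

Emit:
{"op": "move_arm", "data": {"rows": [[[0, 0, -0.03, 0, -1], [0, 0, -0.1, 0, -1], [0, 0, -0.2, 0, -1], [0, 0, -0.28, 0, -1], [-0.05, 0, -0.3, 0, -1], [-0.15, 0, -0.3, 0, -1], [-0.25, 0, -0.3, 0, -1], [-0.3, 0, -0.3, 0, -1], [-0.3, 0, -0.3, 0, -1], [-0.3, 0, -0.3, 0, -1]]]}}

```text
time_s: 48.4
tool_pos: [0.4549, 0.2041, 0.192]
orientation: [1.0, -0.003, 0.002, -0.0]
force: [0.2, 0.6, 0.0]
grip_width: 0.999
grasp_force: 0.0
```

```bash
python3 st.py
python3 - <<'E'
from geo import *
s=vision.read_camera('scene')[:,:,::-1];t=vision.read_camera('top')[:,:,::-1]
cv2.imwrite("pics/t12.png",t)
cv2.imwrite("pics/c12.png",np.hstack([cv2.resize(x,(399,285),interpolation=2) for x in(t[140:290,150:360+0],s[165:315,130:340])]))
for n,b,z in(("straight",(163,152,44,44),.042),("collar",(262,158,22,22),.107),("sleeve",(385,228,24,24),.028),("groov",(345,145,46,46),.042)):
  for k,e,a in ells(steel(t,b),10):print(n,k,np.round(e[0],1),np.round(e[1],1),at("top",e[0],z).round(4))
E
```

```text
48.4 p [454.9 204.1 192. ] yaw -0.38 tilt [0.0038 0.0007] F [0.2 0.6 0. ] w 86.9 g 0.0
straight out [186.4 175.6] [21.4 23. ] [0.6005 0.1978 0.042 ]
straight hole [184.9 174.3] [ 8.9 10. ] [0.6034 0.2012 0.042 ]
collar out [273.1 167.9] [22.8 25.2] [0.6035 0.001  0.107 ]
collar hole [272.3 166.1] [7.5 8.6] [0.6075 0.0027 0.107 ]
sleeve out [396.9 238. ] [12.7 14.2] [ 0.4515 -0.2806  0.028 ]
sleeve hole [396.9 238. ] [8.2 9.7] [ 0.4515 -0.2807  0.028 ]
groov out [366.9 166.3] [23.8 24.5] [ 0.6161 -0.2133  0.042 ]
groov hole [361.3 168.8] [ 4.9 12. ] [ 0.6105 -0.2003  0.042 ]
groov hole [369.2 164.5] [8.8 9.7] [ 0.6202 -0.2188  0.042 ]
```

View pics/c12.png

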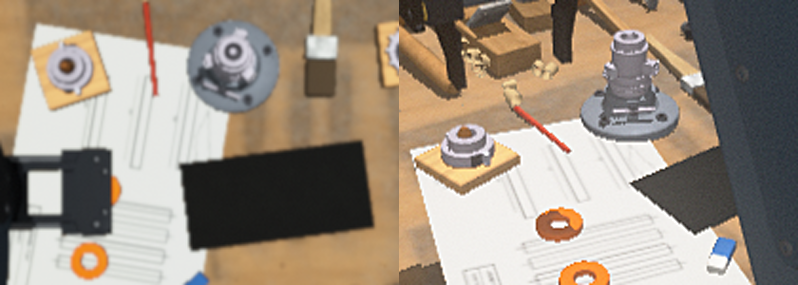

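The straight cutter sits flat on the freed stand (top crop (68,65)), the full stack is upright on the arbor (233,50), and the mat is empty. The sleeve and grooving cutter have not moved. Handing in.

```bash
python3 -c "
from bench import r
print(r.close_job())"
```

```text
the job is handed in; nothing more can be done
None
```

The job is handed in: the arbor now carries the low ring, the rounding-over cutter and the top collar, and the straight cutter is hub up on the freed stand, with the last picture showing everything flat and the sleeve and grooving cutter unmoved; no verdict came back.

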